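Wedge the rocking lamp supply

TASK

The cream lamp power supply rocks because the foot under its blue corner pad is too short. Press down on the blue pad to feel it rock, then push the orange wedge along the bench, thin end first, under that foot until it is snug, and press firmly on the pad again to make sure the supply no longer rocks: if it still does, push the wedge further and test again. Only press and push, picking nothing up, do not shove the supply along the bench or jack it out of level, leave the other things alone, and finish clear of everything.

Things in the scene. Friction and masses are not known exactly. Their poses are not given: they have to be found in the camera images.
- supply: cream lamp power supply, loose flat box, about 2.2 kg, 165 mm (x) by 200 mm (y), top 72 mm and flat underside 18 mm above the bench; origin on the bench under its centre, z up, black front panel on its -x side. Four black round feet (radius 9 mm) at x +-65, y +-80 mm; the one at (-65, -80) is too short, so the box stands level on the other three. A sideways push over about 10 N can slide it
- pad: blue square pad, 34 x 34 mm, 4 mm thick, fixed on top of the supply at the corner above the short foot; origin at the centre of its underside. Pressing it with 2 to 3 N tips the supply 0.06 to 0.11 rad about the diagonal through the feet at (-65, +80) and (+65, -80) until the short foot meets the bench; let go, it falls back. Once wedged, a firm press (5 to 15 N) must not tip it
- pad_top (a point): centre of the upper face of the blue pad, 76 mm above the bench when the supply is level: the place to press
- foot_tip (a point): lowest point of the short foot (rounded, 9 mm radius), under the blue pad, 20 mm in from the supply's -y side and 17.5 mm in from its front; hangs 6 to 11 mm above the bench while the supply is level
- wedge: solid orange wedge, about 90 g, loose: 140 mm long (x), 60 mm wide (y), rising evenly from 3 mm at the thin end (+x) to 18 mm at the upright back face (-x), black ribs by the back; origin mid-underside. Starts off the supply's -y side, thin end roughly towards the short foot. Slides under about 1 N; the push climbs once the ramp meets the foot; 10 N or more may jack the corner up
- ramp (a point): middle of the wedge's sloping upper face (10.5 mm above the wedge's origin); its z is square to the slope, its x runs down the slope towards the thin end
- oil: bystander: small amber bottle with black cap, 36 mm wide, 75 mm tall, origin under its centre
- dish: bystander: round covered culture dish, 92 mm wide, 17 mm tall, origin under its centre
- mailer: bystander: blue slide case, 32 x 85 x 16 mm, origin under its centre
- beaker: bystander: glass beaker, 68 mm wide, 85 mm tall, origin under its centre
- slides: bystander: green open slide tray with dividers, 100 x 85 x 35 mm, origin under its centre
- rack: bystander: white tube rack with ten holes, 70 x 160 x 45 mm, origin under its centre
- mouse: bystander: black computer mouse, 100 x 58 x 32 mm, origin under its centre
Not all that is in view belongs to the job. Of the things like the wedge, leave any that is pink or turquoise; of the rest the smaller one is meant.

How it is judged (in metres and radians):
On the way, in this order (a step that is already met when the one before it is completed fails the run):
1. the blue pad is pressed and the supply is felt to rock (tips by more than 0.03 rad) (contact force between pad and the fingers above 1 N and angle between supply's own z axis and vertical above 0.03 rad), for 0.1 s.
2. the wedge is under the short foot and snug (ramp within 2.5 mm of it) (x of foot_tip in the frame of ramp between -0.066 and 0.066 m and y of foot_tip in the frame of ramp between -0.028 and 0.028 m and z of foot_tip in the frame of ramp below 0.0025 m), for 0.2 s.
3. the blue pad is pressed again with more than 4 N and the supply stays level (tips less than 0.02 rad) on the wedge (all of step 2 and contact force between pad and the fingers above 4 N and angle between supply's own z axis and vertical below 0.02 rad), for 0.3 s.
At the end, for the whole second after the job is handed in: The wedge lies flat on the bench with its ramp under the short foot (foot within 28 mm of the ramp's centre line, at least 4 mm inside its ends, and no more than 2.5 mm above it), the supply is level within 0.02 rad, and both are at rest (all of step 2 and angle between supply's own z axis and vertical below 0.02 rad and height (world z) of wedge below 0.004 m and angle between wedge's own z axis and vertical below 0.04 rad and linear speed of each of supply, wedge below 0.02 m/s); the robot touches nothing.
It fails at once if the wedge is lifted or tipped up (height (world z) of wedge above 0.012 m or angle between wedge's own z axis and vertical above 0.15 rad).
It fails at once if the supply is lifted or tipped far over (height (world z) of supply above 0.02 m or angle between supply's own z axis and vertical above 0.2 rad).
It fails at once if the supply is shoved more than 30 mm along the bench (distance of supply from where it was at the start of the episode above 0.03 m).
It fails at once if a bystander is moved more than 30 mm (distance of any of oil, dish, mailer, beaker, slides, rack, mouse from where it was at the start of the episode above 0.03 m).
It also fails if it takes over 58 s, if anything falls off the work surface, if the arm or the gripper's body presses on something with over 40 N, if the wrist force passes 120 N, or if a joint passes its speed limit or range.

ROBOT

A 7-joint arm with a two-finger parallel gripper is mounted at the origin on the work surface. World frame = base frame: x ahead of the robot, y to its left, z up, the work surface at z = 0. Lengths are in mm, angles in rad, forces in N, time in s.
With the tool pointing down it reaches from about 400 to 875 mm from the base axis. Payload 6.5 kg.
Tool frame: the origin (TCP) lies at the very end of the fingers, on their centre line; the grasp point (between the pads) lies 19 mm behind it; z points along the fingers, y is the direction in which the jaws open and shut (so a half turn about z gives the same grasp; the last joint's range is limited). The gripper opens to 85 mm and grips with 20 to 120 N. Pads are 22 mm wide; open, the fingers measure 114 mm over their backs; the gripper's body (76 mm by 85 mm) begins 54 mm behind the grasp point. The pads swing forward as they close: fully open they stand 13 mm farther back than shut.
Start: joints at [-1.271, 0.536, -0.004, 1.538, 0.003, 1.067, -0.071], TCP at [232.498, 606.988, 231.29] pointing down, gripper open.
Joint ranges: [-2.7, 2.7], [-0.37, 2.16], [-1.27, 1.26], [0.24, 2.4], [-1.31, 4.45], [0.19, 1.91], [-2.76, 2.76]. Speed limits (rad/s): [2.39, 2.39, 3.14, 3.14, 3.14, 3.14, 3.14].

INTERFACE

Orientations are given as a 3x3 rotation matrix whose columns are the frame's x, y, z axes.
In Python, from plant import robot gives the robot as it stands.
- The arm moves only by the tool servo_tool, never from a script. Its argument "series" is a list of rows, each an object of numbers: "x", "y", "z": the shift along the tool's x, y, z in cm; "roll": the turn about the tool's z in rad. A call has exactly 8 rows; each row shifts and turns the commanded pose from where the row before left it, along the tool's axes as they then stand; what a row does not reach is not made up. A row lasts 1/8 s, in which the tool goes at most 62.5 mm and 10.7 degrees, less where a joint would pass 70% of its speed; a pose out of reach is approached as far as the arm can. A call is refused whole if a number of a shift passes 6.25 or a number of a turn 0.188, either way. A call with a gripper value outside its range is refused whole. "grip" is the finger opening in cm, from 0 to 8.54, set as the call begins (left out, the last holds). The fingers move at their own pace and stop on an object; "force" is the grip in N (left out, the last holds). Time passes only in rows, so rows that do not move let the fingers close, or fill a call up. It gives the time, the measured TCP pose, the force and the opening at its end, in the units of the state.
- robot.get_state(): the state, without advancing time (a new reading comes with each control period).
- robot.grab_frame(name): name is "side" or "top"; returns the picture (420x560x3 uint8, blue, green, red); there is no depth.
- robot.calibration(name): a dict with "fx", "fy", "cx", "cy" (pixels), "rvec" (rotation vector, rad) and "tvec" (3), from world to camera coordinates, as OpenCV has them. Camera axes: x right, y down, z forward; pixel columns grow to the right and rows downward; lengths in mm; the calibration is good to about 2 mm. A picture is of the moment at which its call begins. calibration takes no time and is no camera call.
- robot.job_done(): hands the job in, once; it reports no verdict.
The state is a dict: "clock": time; "joint_pos": joint angles; "qd": joint speeds; "joint_torque": joint torques, N m; "tool_pos": TCP position; "orientation": TCP orientation; "wrist_force": force on the tool from outside, world axes, zero at the start; "ft_torque": the same for the moment, N m; "gripper_width": finger opening in mm.
Only numpy, scipy, OpenCV 4.12 (cv2) and the standard library are available. Lean on these libraries where they do the work, as an engineer would, in place of code of your own. Each camera call takes 0.05 s, during which the arm holds its last target.

## Working session

There is one attempt and no reset: what is moved stays moved. The work goes in short steps, Python scripts to look and compute and a tool call to move; the robot and the scene stay as the last step left them, time stands still between calls to the robot, and variables do not carry over. Pictures are saved under pics/ and viewed, and the job is handed in when it is done.

Besides the shell and the picture viewer there is one more tool, called after "Request:" as name([rows], argument=value, ...), one row to a line, values as JSON. servo_tool: Moves the arm, as the interface text tells. Its arguments: {"type":"object","properties":{"series":{"type":"array"},"grip":{"type":"number"},"force":{"type":"number"}},"required":["series"]}

```bash
ls; mkdir -p pics; python3 - <<'E'
from plant import robot
import cv2
for n in("side","top"):
    cv2.imwrite(f"pics/{n}0.png",robot.grab_frame(n)); print(n,robot.calibration(n))
s=robot.get_state()
for k in("clock","tool_pos","orientation","wrist_force","gripper_width"):print(k,s[k])
E
```

```text
pics
side {'fx': 454.7420893831917, 'fy': 454.7420893831917, 'cx': 272.62542567830826, 'cy': 218.06806063922843, 'rvec': array([ 2.1036995 , -0.88708879,  0.44056748]), 'tvec': array([-364.4387048 ,  281.23632481,  987.35131227])}
top {'fx': 488.5910120425602, 'fy': 488.5910120425602, 'cx': 279.2222894283962, 'cy': 204.5386871213387, 'rvec': array([ 2.18425959, -2.19284927,  0.07197828]), 'tvec': array([  10.60377239,  511.86908819, 1457.59662556])}
clock 0.1
tool_pos [232.29288965 606.45687849 230.48638043]
orientation [[-9.33879137e-01  3.57588517e-01 -4.58215656e-04]
 [ 3.57588790e-01  9.33877886e-01 -1.53347408e-03]
 [-1.20435255e-04 -1.59593224e-03 -9.99998719e-01]]
wrist_force [ 0.31425469 -0.30464044  0.34174601]
gripper_width 85.2465078274291
```

View pics/side0.png

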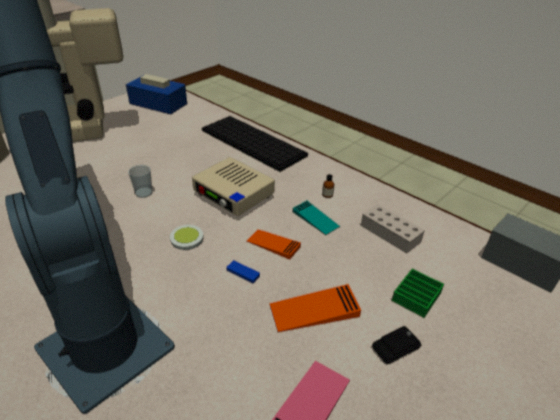

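View pics/top0.png

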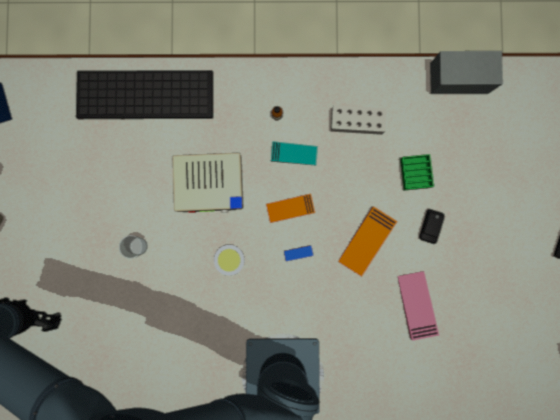

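```bash
cat > h.py <<'E'
import cv2,numpy as np
from plant import robot
def cal(n):
    c=robot.calibration(n);K=np.array([[c['fx'],0,c['cx']],[0,c['fy'],c['cy']],[0,0,1]]);R,_=cv2.Rodrigues(c['rvec']);return K,R,np.array(c['tvec']).ravel()
def ray(n,uv,z):
    K,R,t=cal(n);d=R.T@np.linalg.inv(K)@np.array([*uv,1.]);o=-R.T@t
    return o+d*(z-o[2])/d[2]
def proj(n,p):
    K,R,t=cal(n);q=K@(R@np.array(p,float)+t);return q[:2]/q[2]
def mask(n,im,lo,hi,roi):
    h=cv2.cvtColor(im,cv2.COLOR_BGR2HSV);m=cv2.inRange(h,np.array(lo),np.array(hi));z=np.zeros_like(m);x0,y0,x1,y1=roi;z[y0:y1,x0:x1]=m[y0:y1,x0:x1];return z
def big(m):
    c,_=cv2.findContours(m,cv2.RETR_EXTERNAL,cv2.CHAIN_APPROX_NONE);return max(c,key=cv2.contourArea)
E
python3 - <<'E'
from h import *
t=cv2.imread('pics/top0.png');s=cv2.imread('pics/side0.png')
m=mask('top',t,(5,120,90),(22,255,255),(255,185,325,230));c=big(m);r=cv2.minAreaRect(c);b=cv2.boxPoints(r)
print('wedge top',r,b.tolist(),[ray('top',p,8).round(1).tolist() for p in b])
m=mask('top',t,(105,150,80),(130,255,255),(222,190,250,215));c=big(m);r=cv2.minAreaRect(c);b=cv2.boxPoints(r)
print('pad top',r,[ray('top',p,76).round(1).tolist() for p in b],ray('top',r[0],76))
m=mask('top',t,(18,15,130),(40,120,255),(165,145,250,218));c=big(m);r=cv2.minAreaRect(c);b=cv2.boxPoints(r)
print('supply top',r,[ray('top',p,72).round(1).tolist() for p in b],ray('top',r[0],72))
m=mask('side',s,(3,120,90),(20,255,255),(240,220,305,262));c=big(m);r=cv2.minAreaRect(c);b=cv2.boxPoints(r)
print('wedge side',r,[ray('side',p,5).round(1).tolist() for p in b])
m=mask('side',s,(105,150,80),(130,255,255),(222,185,250,207));c=big(m);r=cv2.minAreaRect(c)
print('pad side',r,ray('side',r[0],76))
a=cv2.resize(t[140:270,160:330],None,fx=4.5,fy=4.5,interpolation=2);cv2.imwrite('pics/ct.png',a)
a=cv2.resize(s[150:290,180:350],None,fx=4.2,fy=4.2,interpolation=2);cv2.imwrite('pics/cs.png',a)
E
```

```text
wedge top ((289.97052001953125, 207.87033081054688), (19.41400718688965, 45.83123779296875), 77.19573211669922) [[265.4734802246094, 203.48329162597656], [310.1650085449219, 193.3261260986328], [314.4675598144531, 212.2573699951172], [269.7760314941406, 222.41453552246094]] [[515.8, 50.3, 8.0], [546.3, -85.6, 8.0], [488.6, -98.2, 8.0], [458.3, 37.4, 8.0]]
pad top ((236.0, 202.5), (11.0, 10.0), 90.0) [[530.5, 148.3, 76.0], [530.4, 119.3, 76.0], [498.4, 119.3, 76.0], [498.5, 148.2, 76.0]] [514.44253382 133.80260237  76.        ]
supply top ((206.99996948242188, 180.99996948242188), (83.99998474121094, 71.99998474121094), 0.0) [[473.4, 339.9, 72.0], [684.2, 342.3, 72.0], [683.3, 96.4, 72.0], [472.4, 96.4, 72.0]] [577.83088859 218.73931782  72.        ]
wedge side ((273.6379089355469, 242.15516662597656), (51.06621551513672, 19.498010635375977), 21.801406860351562) [[449.9, 28.6, 5.0], [518.8, 70.9, 5.0], [553.3, -81.2, 5.0], [485.9, -114.8, 5.0]]
pad side ((236.54409790039062, 196.5735321044922), (7.374438762664795, 11.661903381347656), 59.03623962402344) [509.94719751 129.90375692  76.        ]
```

View pics/ct.png

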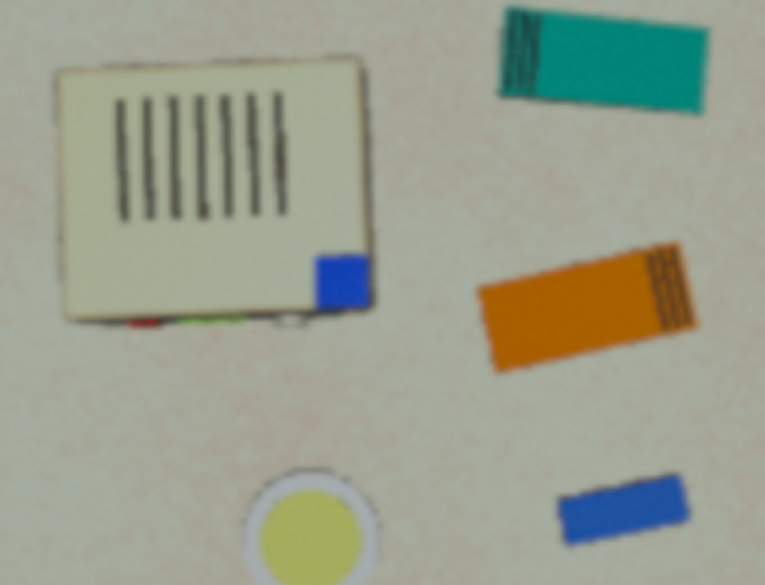

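View pics/cs.png

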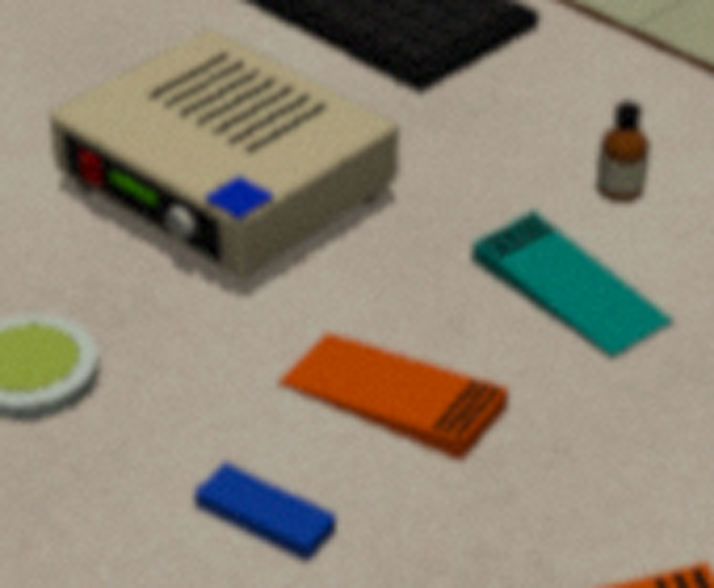

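Candidates for the wedge in the top view are the small orange one (290,208), the large orange one (367,240), the turquoise one (294,153) and the pink one (418,305). I choose the small orange one. In the crop its ribs are at the right (-y) and its thin end points towards the supply. The blue pad is at (236,203), near world (512,132). First I turn the tool and close the fingers.

Request:
servo_tool([
  {"roll":0.1506},
  {"roll":0.1506},
  {"roll":0.1506},
  {"roll":0.1506},
  {"roll":0.1506},
  {"roll":0.1506},
  {"roll":0.1506},
  {"roll":0.1506},
], grip=0)

```text
$.series[0]: bad value
```

Request:
servo_tool([
  {"x":0,"y":0,"z":0,"roll":0.15},
  {"x":0,"y":0,"z":0,"roll":0.15},
  {"x":0,"y":0,"z":0,"roll":0.15},
  {"x":0,"y":0,"z":0,"roll":0.15},
  {"x":0,"y":0,"z":0,"roll":0.15},
  {"x":0,"y":0,"z":0,"roll":0.15},
  {"x":0,"y":0,"z":0,"roll":0.15},
  {"x":0,"y":0,"z":0,"roll":0.15},
], grip=0)

```text
clock: 1.1
tool_pos: [232.3, 606.7, 230.8]
orientation: [[-0.0, 1.0, -0.0], [1.0, 0.0, -0.001], [-0.001, -0.0, -1.0]]
wrist_force: [0.5, -1.1, -0.3]
gripper_width: -0.3
```

Request:
servo_tool([
  {"x":-4.4,"y":2.6,"z":0.8,"roll":0},
  {"x":-4.4,"y":2.6,"z":0.8,"roll":0},
  {"x":-4.4,"y":2.6,"z":0.8,"roll":0},
  {"x":-4.4,"y":2.6,"z":0.8,"roll":0},
  {"x":-4.4,"y":2.6,"z":0.8,"roll":0},
  {"x":-4.4,"y":2.6,"z":0.8,"roll":0},
  {"x":-4.4,"y":2.6,"z":0.8,"roll":0},
  {"x":-4.4,"y":2.6,"z":0.8,"roll":0},
])

```text
clock: 2.1
tool_pos: [442.8, 254.6, 167.0]
orientation: [[-0.005, 1.0, -0.0], [1.0, 0.005, -0.0], [-0.0, -0.0, -1.0]]
wrist_force: [2.3, 0.3, -0.2]
gripper_width: 0.2
```

Request:
servo_tool([
  {"x":-3.1,"y":1.7,"z":1.0,"roll":0},
  {"x":-3.1,"y":1.7,"z":1.0,"roll":0},
  {"x":-3.1,"y":1.7,"z":1.0,"roll":0},
  {"x":-3.1,"y":1.7,"z":1.0,"roll":0},
  {"x":0,"y":0,"z":1.0,"roll":0},
  {"x":0,"y":0,"z":1.0,"roll":0},
  {"x":0,"y":0,"z":1.0,"roll":0},
  {"x":0,"y":0,"z":0,"roll":0},
])

```text
clock: 3.1
tool_pos: [509.9, 133.1, 96.4]
orientation: [[-0.007, 1.0, -0.002], [1.0, 0.007, -0.0], [-0.0, -0.002, -1.0]]
wrist_force: [-1.1, 0.3, 1.0]
gripper_width: 0.2
```

```bash
python3 - <<'E'
from h import *
s=robot.grab_frame('side');cv2.imwrite('pics/s1.png',cv2.resize(s[100:240,150:320],None,fx=4.2,fy=4.2,interpolation=2))
st=robot.get_state();print(st['tool_pos'],st['wrist_force'])
E
```

```text
[510.41259609 132.99376634  96.97639471] [0.27053179 0.99090749 0.58252753]
```

View pics/s1.png

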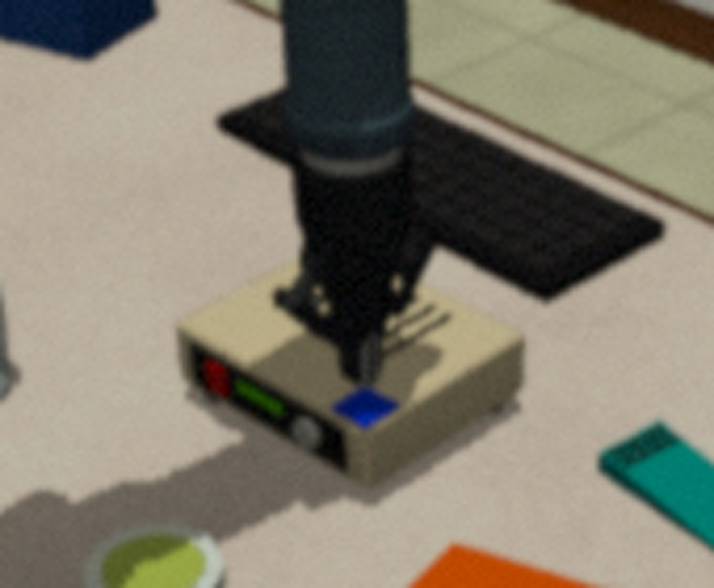

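The closed fingertips are right above the blue pad (crop pixel (365,382), pad centre (365,408)). Now the first press.

Request:
servo_tool([
  {"x":0,"y":0,"z":1.0,"roll":0},
  {"x":0,"y":0,"z":0.8,"roll":0},
  {"x":0,"y":0,"z":0.2,"roll":0},
  {"x":0,"y":0,"z":0.2,"roll":0},
  {"x":0,"y":0,"z":0.2,"roll":0},
  {"x":0,"y":0,"z":0.2,"roll":0},
  {"x":0,"y":0,"z":0,"roll":0},
  {"x":0,"y":0,"z":0,"roll":0},
])

```text
clock: 4.15
tool_pos: [510.3, 131.7, 71.4]
orientation: [[-0.004, 1.0, -0.001], [1.0, 0.004, -0.001], [-0.001, -0.001, -1.0]]
wrist_force: [-3.3, -3.9, 5.4]
gripper_width: -0.1
```

```bash
python3 - <<'E'
from h import *
s=robot.grab_frame('side');cv2.imwrite('pics/s2.png',cv2.resize(s[100:240,150:320],None,fx=4.2,fy=4.2,interpolation=2))
st=robot.get_state();print(st['tool_pos'],st['wrist_force'])
E
```

```text
[510.32962806 131.72532573  71.42477585] [-2.57247875 -2.97387086  4.85590442]
```

View pics/s2.png

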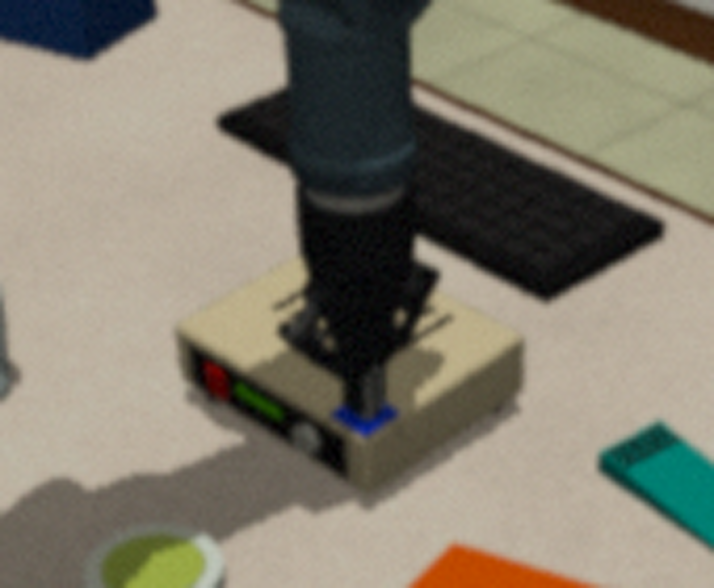

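The pad has dropped about 4.6 mm with 5 N on it. I press slightly further to be sure of the rock.

Request:
servo_tool([
  {"x":0,"y":0,"z":0.05,"roll":0},
  {"x":0,"y":0,"z":0.05,"roll":0},
  {"x":0,"y":0,"z":0,"roll":0},
  {"x":0,"y":0,"z":0,"roll":0},
  {"x":0,"y":0,"z":0,"roll":0},
  {"x":0,"y":0,"z":0,"roll":0},
  {"x":0,"y":0,"z":0,"roll":0},
  {"x":0,"y":0,"z":0,"roll":0},
])

```text
clock: 5.2
tool_pos: [510.3, 131.7, 70.4]
orientation: [[-0.005, 1.0, -0.001], [1.0, 0.005, -0.001], [-0.001, -0.001, -1.0]]
wrist_force: [-3.1, -2.8, 4.8]
gripper_width: -0.1
```

```bash
python3 - <<'E'
from h import *
st=robot.get_state();print(st['tool_pos'],st['wrist_force'])
E
```

```text
[510.30882377 131.67121016  70.41848878] [-3.11675031 -2.79547999  4.82599877]
```

The force stays at about 4.8 N while the pad gives another millimetre, so it is rocking freely. I let go gently, then move to the wedge's -x side to straighten it.

Request:
servo_tool([
  {"x":0,"y":0,"z":-0.3,"roll":0},
  {"x":0,"y":0,"z":-0.3,"roll":0},
  {"x":0,"y":0,"z":-0.4,"roll":0},
  {"x":0,"y":0,"z":-3,"roll":0},
  {"x":-3,"y":-2,"z":-1,"roll":0},
  {"x":-3,"y":-2,"z":0,"roll":0},
  {"x":-3,"y":-2,"z":0,"roll":0},
  {"x":-3,"y":-1.5,"z":0,"roll":0},
])

```text
clock: 6.2
tool_pos: [435.7, 11.2, 120.5]
orientation: [[-0.005, 1.0, 0.0], [1.0, 0.005, 0.0], [0.0, 0.0, -1.0]]
wrist_force: [-0.2, 0.5, 0.7]
gripper_width: 0.0
```

```bash
python3 - <<'E'
from h import *
t=robot.grab_frame('top');s=robot.grab_frame('side')
cv2.imwrite('pics/t3.png',cv2.resize(t[140:280,160:330],None,fx=4.2,fy=4.2,interpolation=2))
cv2.imwrite('pics/s3.png',cv2.resize(s[150:290,180:350],None,fx=4.2,fy=4.2,interpolation=2))
st=robot.get_state();print(st['tool_pos'],st['wrist_force'])
E
```

```text
[434.46134175   8.88774578 120.37920528] [-0.0778579   0.46216726 -0.88483188]
```

View pics/t3.png

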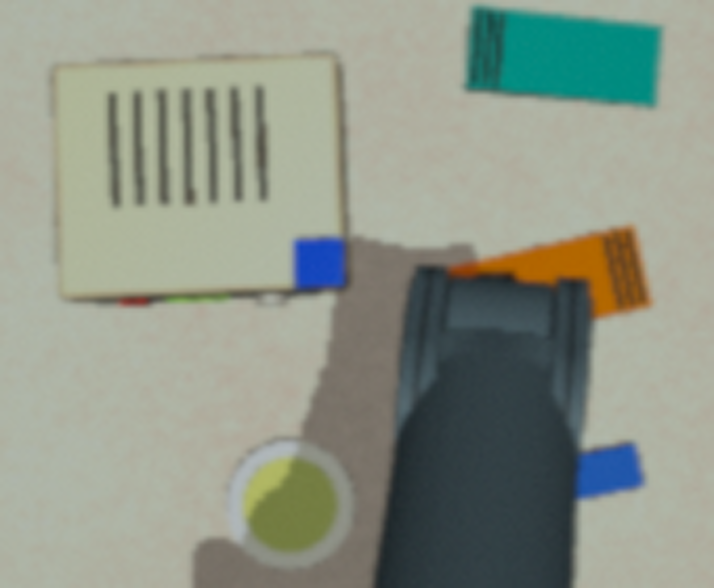

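View pics/s3.png

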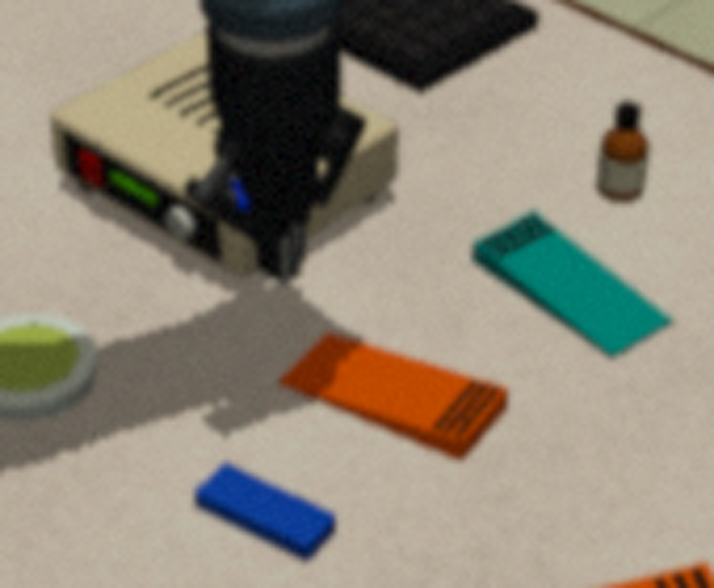

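The supply fell back unmoved, and the wedge's thin end is at side-crop pixel (305,360). Next I lower the fingers beside the thin end.

Request:
servo_tool([
  {"x":0.4,"y":0,"z":3,"roll":0},
  {"x":0,"y":0,"z":3,"roll":0},
  {"x":0,"y":0,"z":3,"roll":0},
  {"x":0,"y":0,"z":2,"roll":0},
  {"x":0,"y":0,"z":0.6,"roll":0},
  {"x":0,"y":0,"z":0,"roll":0},
  {"x":0,"y":0,"z":0,"roll":0},
  {"x":0,"y":0,"z":0,"roll":0},
])

```text
clock: 7.3
tool_pos: [437.1, 16.2, 4.9]
orientation: [[-0.005, 1.0, 0.001], [1.0, 0.005, 0.0], [0.0, 0.001, -1.0]]
wrist_force: [-0.2, 0.8, -0.1]
gripper_width: 0.1
```

```bash
python3 - <<'E'
from h import *
s=robot.grab_frame('side')
cv2.imwrite('pics/s4.png',cv2.resize(s[150:290,180:350],None,fx=4.2,fy=4.2,interpolation=2))
st=robot.get_state();print(st['tool_pos'],st['wrist_force'])
E
```

```text
[436.96707701  16.12534016   4.85227709] [-0.589595    0.48783435  0.41911067]
```

View pics/s4.png

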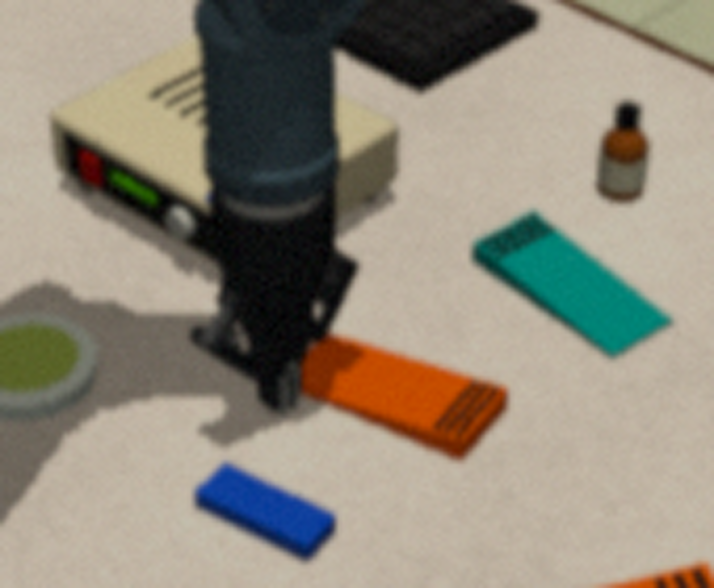

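The fingers are beside the thin end at crop (280,395). I lower 2.5 mm and nudge in +x.

Request:
servo_tool([
  {"x":0,"y":0,"z":0.25,"roll":0},
  {"x":0,"y":0.6,"z":0,"roll":0},
  {"x":0,"y":0.6,"z":0,"roll":0},
  {"x":0,"y":0.5,"z":0,"roll":0},
  {"x":0,"y":0.5,"z":0,"roll":0},
  {"x":0,"y":0.4,"z":0,"roll":0},
  {"x":0,"y":0.3,"z":0,"roll":0},
  {"x":0,"y":0,"z":0,"roll":0},
])

```text
clock: 8.35
tool_pos: [465.8, 16.1, 1.8]
orientation: [[-0.005, 1.0, 0.0], [1.0, 0.005, -0.0], [-0.0, 0.0, -1.0]]
wrist_force: [-0.3, -0.2, 0.2]
gripper_width: 0.2
```

Request:
servo_tool([
  {"x":0,"y":-1,"z":0,"roll":0},
  {"x":-1,"y":-2,"z":-2,"roll":0},
  {"x":-3,"y":0,"z":-2,"roll":0},
  {"x":-4,"y":0,"z":-1.5,"roll":0},
  {"x":-4,"y":0,"z":-1.5,"roll":0},
  {"x":-4,"y":0,"z":0,"roll":0},
  {"x":-4,"y":0,"z":0,"roll":0},
  {"x":-2,"y":0,"z":0,"roll":0},
])

```text
clock: 9.35
tool_pos: [435.3, -206.1, 71.8]
orientation: [[-0.002, 1.0, -0.0], [1.0, 0.002, -0.001], [-0.001, -0.0, -1.0]]
wrist_force: [0.1, 0.2, -1.0]
gripper_width: 0.3
```

```bash
cat > look.py <<'E'
from h import *
import sys
k=sys.argv[1]
t=robot.grab_frame('top');s=robot.grab_frame('side')
st=robot.get_state();print(st['clock'],st['tool_pos'],st['wrist_force'])
m=mask('top',t,(5,120,60),(22,255,255),(215,150,330,228));c=big(m);r=cv2.minAreaRect(c);b=cv2.boxPoints(r)
print('wedge',r,[ray('top',p,8).round(1).tolist() for p in b])
m=mask('top',t,(105,150,80),(130,255,255),(222,180,255,215));c=big(m);r=cv2.minAreaRect(c);print('pad',ray('top',r[0],76))
cv2.imwrite(f'pics/t{k}.png',cv2.resize(t[140:280,160:330],None,fx=4.2,fy=4.2,interpolation=2))
cv2.imwrite(f'pics/s{k}.png',cv2.resize(s[150:290,180:350],None,fx=4.2,fy=4.2,interpolation=2))
E
python3 look.py 5
```

```text
9.45 [ 435.44950388 -206.21767421   71.82532526] [-0.73270312 -0.37973968  0.2722819 ]
wedge ((291.1294250488281, 205.31219482421875), (19.877925872802734, 45.954345703125), 85.91438293457031) [[535.5, 44.1, 8.0], [544.9, -95.2, 8.0], [484.6, -99.0, 8.0], [475.2, 40.0, 8.0]]
pad [514.44253382 133.80260237  76.        ]
```

View pics/t5.png

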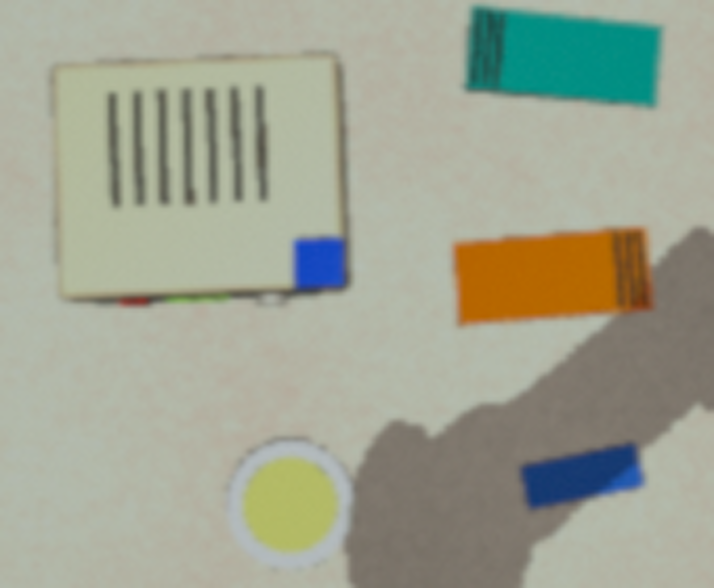

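View pics/s5.png

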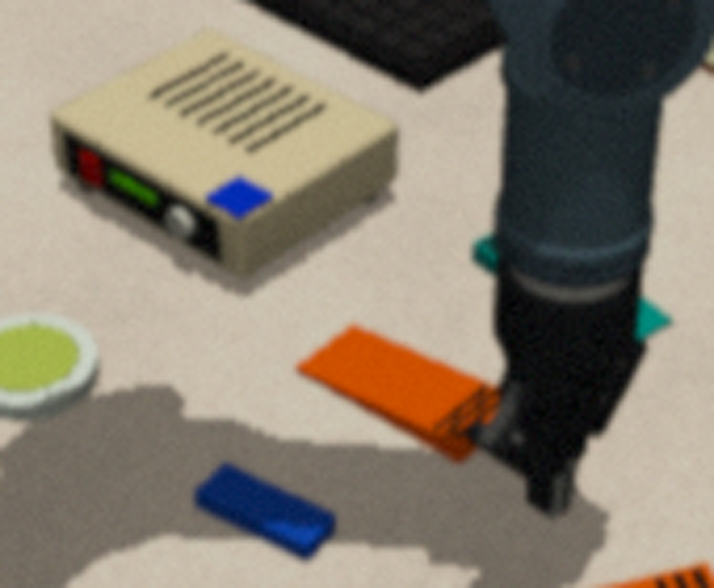

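The wedge now heads (-0.07, 1), with its thin end at top-crop (457,283), its back at (650,268), and its centre line about 13 mm from the foot. The supply and mailer have not moved. I go behind the back face at x = 512 with the finger face square to +y, so the push lines it up.

Request:
servo_tool([
  {"x":1.5,"y":2.6,"z":0,"roll":0},
  {"x":2,"y":2.6,"z":0,"roll":0},
  {"x":2.3,"y":2.5,"z":1,"roll":0},
  {"x":0,"y":0,"z":2,"roll":0},
  {"x":0,"y":0,"z":2,"roll":0},
  {"x":0,"y":0,"z":1.7,"roll":0},
  {"x":0,"y":0,"z":0,"roll":0},
  {"x":0,"y":0,"z":0,"roll":0},
])

```text
clock: 10.45
tool_pos: [513.5, -145.5, 5.2]
orientation: [[-0.005, 1.0, 0.0], [1.0, 0.005, -0.0], [-0.0, 0.0, -1.0]]
wrist_force: [-0.0, -0.9, 0.5]
gripper_width: 0.1
```

```bash
python3 look.py 6
```

```text
10.55 [ 513.8371466  -145.70629888    5.51810295] [ 0.39896475 -1.20021542 -0.29316281]
wedge ((291.18280029296875, 205.193115234375), (20.180051803588867, 46.00719451904297), 85.2363510131836) [[535.4, 44.4, 8.0], [546.5, -95.0, 8.0], [485.3, -99.6, 8.0], [474.3, 39.4, 8.0]]
pad [514.44253382 133.80260237  76.        ]
```

View pics/s6.png

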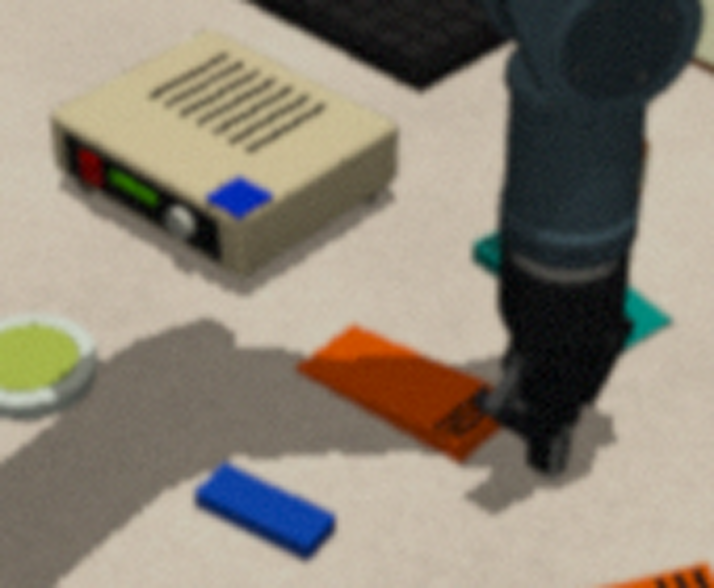

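The fingers stand behind the wedge (tip at crop (547,465)). I push it 10 cm, then look.

Request:
servo_tool([
  {"x":1.6,"y":0,"z":0,"roll":0},
  {"x":1.4,"y":0,"z":0,"roll":0},
  {"x":1.0,"y":0,"z":0,"roll":0},
  {"x":1.2,"y":0,"z":0,"roll":0},
  {"x":1.2,"y":0,"z":0,"roll":0},
  {"x":1.2,"y":0,"z":0,"roll":0},
  {"x":1.2,"y":0,"z":0,"roll":0},
  {"x":1.2,"y":0,"z":0,"roll":0},
])

```text
clock: 11.55
tool_pos: [512.8, -44.8, 4.8]
orientation: [[-0.005, 1.0, 0.0], [1.0, 0.005, -0.0], [-0.0, 0.0, -1.0]]
wrist_force: [1.2, -0.3, 0.6]
gripper_width: -0.1
```

```bash
python3 look.py 7
```

```text
11.65 [512.70892227 -43.43388331   4.63372643] [-0.34464831 -0.4895     -0.00447329]
wedge ((263.08563232421875, 205.36964416503906), (20.08580780029297, 33.06049728393555), 86.42366790771484) [[537.7, 109.6, 8.0], [543.6, 9.3, 8.0], [482.6, 5.7, 8.0], [476.8, 105.7, 8.0]]
pad [514.44253382 133.80260237  76.        ]
```

View pics/t7.png

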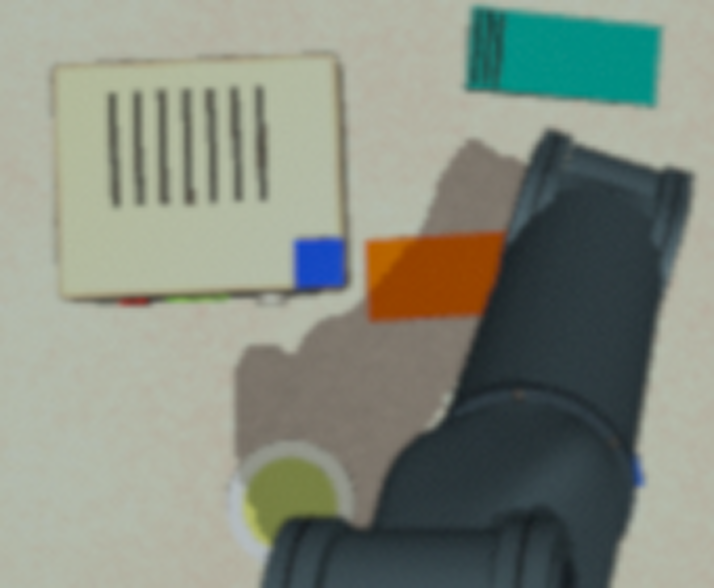

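View pics/s7.png

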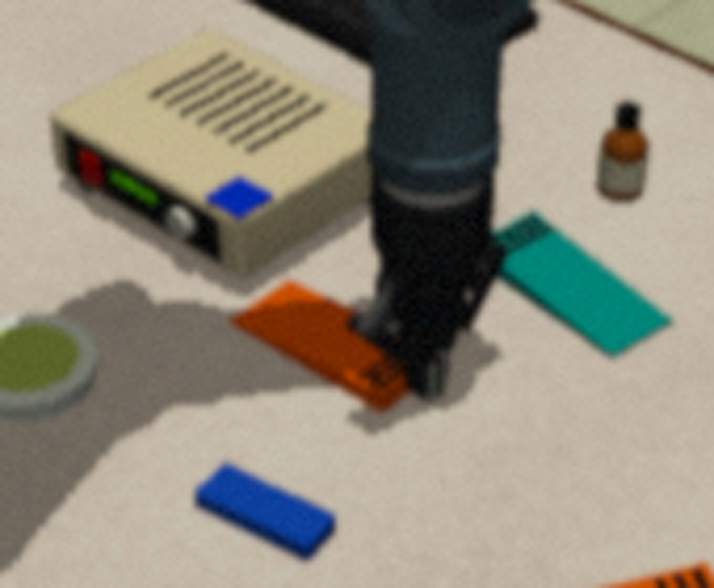

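The wedge is straight enough: thin end at top-crop (368,281), centre line about 8 mm off the foot. I continue with a slight clockwise turn, up to just short of the earliest possible contact.

Request:
servo_tool([
  {"x":0.5,"y":0,"z":0,"roll":0.02},
  {"x":0.6,"y":0,"z":0,"roll":0.02},
  {"x":0.6,"y":0,"z":0,"roll":0.02},
  {"x":0.6,"y":0,"z":0,"roll":0},
  {"x":0.6,"y":0,"z":0,"roll":0},
  {"x":0.6,"y":0,"z":0,"roll":0},
  {"x":0.6,"y":0,"z":0,"roll":0},
  {"x":0.4,"y":0,"z":0,"roll":0},
])

```text
clock: 12.65
tool_pos: [514.7, -0.1, 4.8]
orientation: [[0.055, 0.999, 0.0], [0.999, -0.055, 0.0], [0.0, 0.0, -1.0]]
wrist_force: [0.1, -0.6, -0.3]
gripper_width: 0.0
```

```bash
python3 look.py 8
```

```text
12.75 [5.14659609e+02 8.77656143e-03 4.81148407e+00] [-0.35462098 -0.10562244  0.18619415]
wedge ((246.5, 205.0), (20.0, 27.0), 90.0) [[542.1, 148.9, 8.0], [541.8, 66.9, 8.0], [480.9, 67.0, 8.0], [481.2, 148.8, 8.0]]
pad [514.44253382 133.80260237  76.        ]
```

View pics/t8.png

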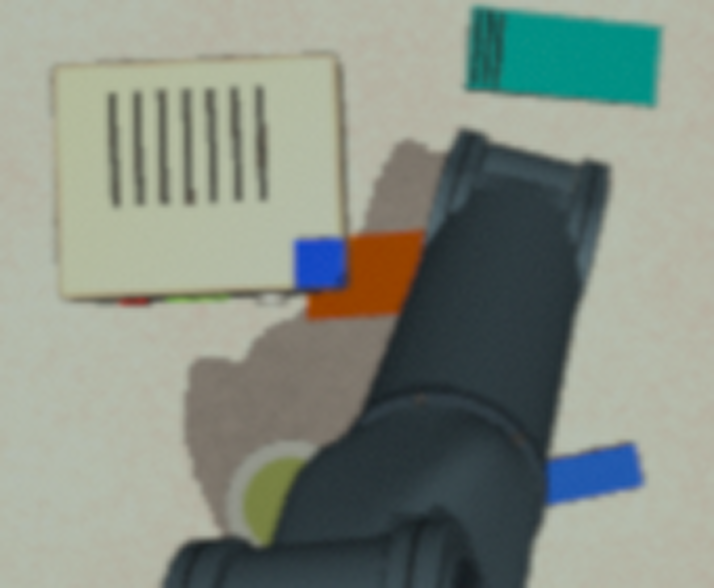

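The wedge is under the corner and its centre line now passes under the foot (x≈511). I continue in small steps, watching the force.

Request:
servo_tool([
  {"x":0.15,"y":0,"z":0,"roll":0},
  {"x":0.15,"y":0,"z":0,"roll":0},
  {"x":0.15,"y":0,"z":0,"roll":0},
  {"x":0.15,"y":0,"z":0,"roll":0},
  {"x":0.15,"y":0,"z":0,"roll":0},
  {"x":0.15,"y":0,"z":0,"roll":0},
  {"x":0.15,"y":0,"z":0,"roll":0},
  {"x":0.15,"y":0,"z":0,"roll":0},
])

```text
clock: 13.75
tool_pos: [515.3, 10.7, 4.8]
orientation: [[0.055, 0.998, 0.0], [0.998, -0.055, -0.001], [-0.001, 0.0, -1.0]]
wrist_force: [0.6, -4.1, 0.6]
gripper_width: 0.3
```

Request:
servo_tool([
  {"x":0.1,"y":0,"z":0,"roll":0},
  {"x":0.1,"y":0,"z":0,"roll":0},
  {"x":0.1,"y":0,"z":0,"roll":0},
  {"x":0.1,"y":0,"z":0,"roll":0},
  {"x":0.1,"y":0,"z":0,"roll":0},
  {"x":0.1,"y":0,"z":0,"roll":0},
  {"x":0.1,"y":0,"z":0,"roll":0},
  {"x":0.1,"y":0,"z":0,"roll":0},
])

```text
clock: 14.75
tool_pos: [515.7, 16.6, 4.8]
orientation: [[0.057, 0.998, 0.0], [0.998, -0.057, -0.003], [-0.003, 0.0, -1.0]]
wrist_force: [-0.5, -10.9, 0.4]
gripper_width: 0.1
```

The force has climbed to 11 N, so I stop and look.

```bash
python3 look.py 9
```

```text
14.85 [515.71079819  16.74719458   4.83432905] [-0.25104066 -8.74009934  0.02116278]
wedge ((240.0, 205.0), (20.0, 24.0), 90.0) [[542.1, 164.1, 8.0], [541.8, 91.2, 8.0], [481.0, 91.2, 8.0], [481.3, 164.0, 8.0]]
pad [514.45385272 136.69888196  76.        ]
```

View pics/t9.png

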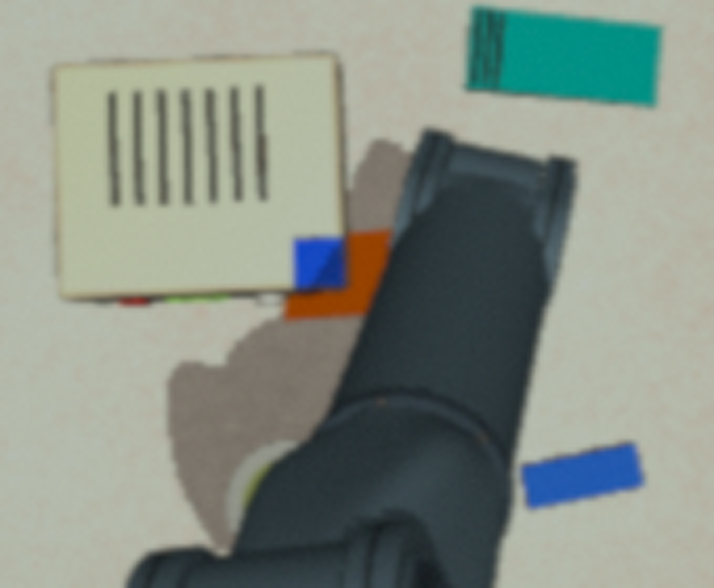

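View pics/s9.png

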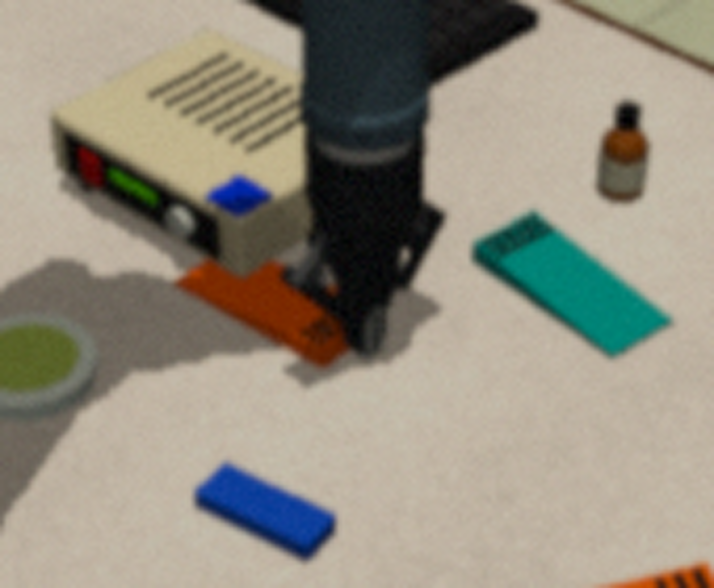

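The wedge is under the foot with about 34 mm of its thin end past it, the supply looks level, and the pad has shifted by no more than a pixel. I back off, rise and go over the pad.

Request:
servo_tool([
  {"x":-0.4,"y":0,"z":0,"roll":0},
  {"x":-0.6,"y":0,"z":0,"roll":0},
  {"x":-1,"y":0,"z":0,"roll":0},
  {"x":-1,"y":0,"z":-1,"roll":0},
  {"x":0,"y":0,"z":-3,"roll":0},
  {"x":0,"y":0,"z":-3,"roll":0},
  {"x":0,"y":0,"z":-2.5,"roll":0},
  {"x":0,"y":0,"z":0,"roll":0},
])

```text
clock: 15.85
tool_pos: [515.5, -11.1, 102.0]
orientation: [[0.056, 0.998, 0.004], [0.998, -0.056, 0.001], [0.001, 0.004, -1.0]]
wrist_force: [-0.2, -0.2, -0.1]
gripper_width: 0.3
```

```bash
python3 look.py 10
```

```text
15.95 [513.90554939 -10.81049601  99.8729525 ] [-0.0966811  -0.46520943 -0.53195737]
wedge ((245.505859375, 204.5764617919922), (20.094482421875, 36.50753402709961), 85.60128784179688) [[539.2, 168.6, 8.0], [547.3, 58.0, 8.0], [486.4, 53.4, 8.0], [478.3, 163.7, 8.0]]
pad [515.89433897 133.80524653  76.        ]
```

View pics/s10.png

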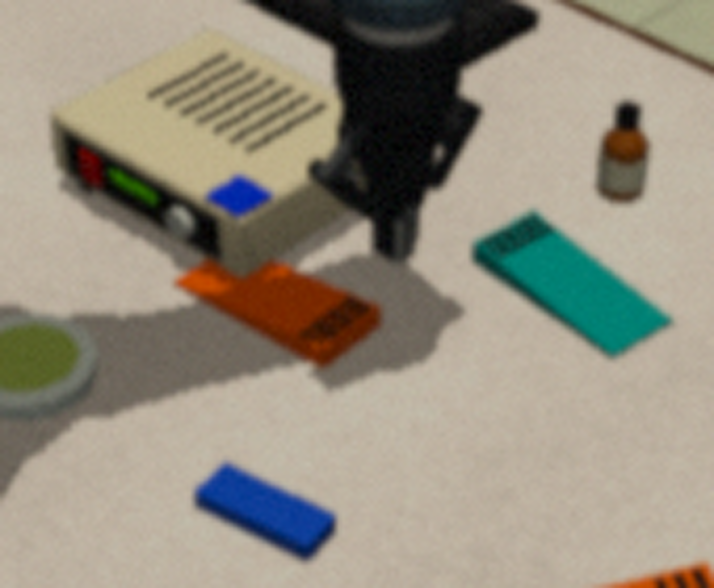

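The wedge stays in place, with the foot over its thin half. Now over the pad.

Request:
servo_tool([
  {"x":3,"y":-0.2,"z":0,"roll":0},
  {"x":3,"y":-0.2,"z":0,"roll":0},
  {"x":3,"y":-0.2,"z":0,"roll":0},
  {"x":3,"y":-0.2,"z":0,"roll":0},
  {"x":2.3,"y":-0.2,"z":0,"roll":0},
  {"x":0,"y":0,"z":1.0,"roll":0},
  {"x":0,"y":0,"z":0,"roll":0},
  {"x":0,"y":0,"z":0,"roll":0},
])

```text
clock: 16.95
tool_pos: [511.8, 131.0, 89.4]
orientation: [[0.057, 0.998, -0.001], [0.998, -0.057, -0.001], [-0.001, -0.001, -1.0]]
wrist_force: [0.4, 0.1, 0.6]
gripper_width: -0.1
```

```bash
python3 - <<'E'
from h import *
st=robot.get_state();print(st['tool_pos'],st['wrist_force'])
E
```

```text
[511.75565011 130.95033158  89.41461673] [0.36547128 0.13719747 0.56668463]
```

Request:
servo_tool([
  {"x":0,"y":0,"z":0.8,"roll":0},
  {"x":0,"y":0,"z":0.4,"roll":0},
  {"x":0,"y":0,"z":0.05,"roll":0},
  {"x":0,"y":0,"z":0.05,"roll":0},
  {"x":0,"y":0,"z":0.05,"roll":0},
  {"x":0,"y":0,"z":0.05,"roll":0},
  {"x":0,"y":0,"z":0.05,"roll":0},
  {"x":0,"y":0,"z":0,"roll":0},
])

```text
clock: 17.95
tool_pos: [512.1, 132.7, 75.8]
orientation: [[0.055, 0.998, 0.0], [0.998, -0.055, 0.0], [0.0, 0.0, -1.0]]
wrist_force: [-1.3, 0.8, 5.5]
gripper_width: -0.1
```

The press is stiff: 5.5 N at z = 75.8 mm. I press a little harder and hold.

Request:
servo_tool([
  {"x":0,"y":0,"z":0.05,"roll":0},
  {"x":0,"y":0,"z":0.05,"roll":0},
  {"x":0,"y":0,"z":0,"roll":0},
  {"x":0,"y":0,"z":0,"roll":0},
  {"x":0,"y":0,"z":0,"roll":0},
  {"x":0,"y":0,"z":0,"roll":0},
  {"x":0,"y":0,"z":0,"roll":0},
  {"x":0,"y":0,"z":0,"roll":0},
])

```text
clock: 18.95
tool_pos: [512.0, 132.7, 75.6]
orientation: [[0.055, 0.998, -0.0], [0.998, -0.055, 0.001], [0.001, -0.0, -1.0]]
wrist_force: [-4.6, -1.2, 16.5]
gripper_width: -0.2
```

```bash
python3 look.py 11
```

```text
19.05 [512.06329775 132.68113373  75.60719078] [-3.87802534 -0.95308761 15.75994592]
wedge ((257.0940856933594, 203.72349548339844), (19.55760955810547, 29.681547164916992), 85.60128784179688) [[541.6, 123.0, 8.0], [548.2, 33.0, 8.0], [488.9, 28.6, 8.0], [482.3, 118.4, 8.0]]Traceback (most recent call last):
  File "look.py", line 8, in <module>
    m=mask('top',t,(105,150,80),(130,255,255),(222,180,255,215));c=big(m);r=cv2.minAreaRect(c);print('pad',ray('top',r[0],76))
                                                                   ~~~^^^
  File "h.py", line 13, in big
    c,_=cv2.findContours(m,cv2.RETR_EXTERNAL,cv2.CHAIN_APPROX_NONE);return max(c,key=cv2.contourArea)
                                                                           ~~~^^^^^^^^^^^^^^^^^^^^^^^
ValueError: max() iterable argument is empty
```

At 16 N the pad drops only 0.2 mm, so it no longer rocks. The picture step failed only because the gripper hides the pad. I let go and clear out.

Request:
servo_tool([
  {"x":0,"y":0,"z":-0.2,"roll":0},
  {"x":0,"y":0,"z":-0.5,"roll":0},
  {"x":0,"y":0,"z":-3,"roll":0},
  {"x":0,"y":0,"z":-4,"roll":0},
  {"x":0,"y":0,"z":-4,"roll":0},
  {"x":-3,"y":0,"z":-3,"roll":0},
  {"x":-4,"y":0,"z":0,"roll":0},
  {"x":-4,"y":0,"z":0,"roll":0},
])

```text
clock: 20.05
tool_pos: [505.9, 21.9, 221.9]
orientation: [[0.054, 0.999, 0.001], [0.999, -0.054, 0.0], [0.0, 0.001, -1.0]]
wrist_force: [0.1, -0.7, 0.0]
gripper_width: 0.1
```

Request:
servo_tool([
  {"x":-4,"y":0,"z":0,"roll":0},
  {"x":-4,"y":0,"z":0,"roll":0},
  {"x":-4,"y":0,"z":0,"roll":0},
  {"x":-4,"y":0,"z":0,"roll":0},
  {"x":-4,"y":0,"z":0,"roll":0},
  {"x":0,"y":0,"z":0,"roll":0},
  {"x":0,"y":0,"z":0,"roll":0},
  {"x":0,"y":0,"z":0,"roll":0},
])

```text
clock: 21.05
tool_pos: [495.1, -175.4, 221.2]
orientation: [[0.053, 0.999, -0.0], [0.999, -0.053, 0.001], [0.001, -0.0, -1.0]]
wrist_force: [0.3, 0.4, -0.1]
gripper_width: 0.2
```

```bash
python3 look.py 12
```

```text
21.15 [ 495.12031733 -175.66694554  221.24646169] [ 0.6135464  -0.56355627 -0.21131494]
wedge ((249.62440490722656, 204.24110412597656), (19.521692276000977, 44.67190170288086), 85.91438293457031) [[538.8, 168.2, 8.0], [548.0, 32.8, 8.0], [488.7, 28.8, 8.0], [479.6, 163.8, 8.0]]
pad [515.89999813 135.25348375  76.        ]
```

View pics/s12.png

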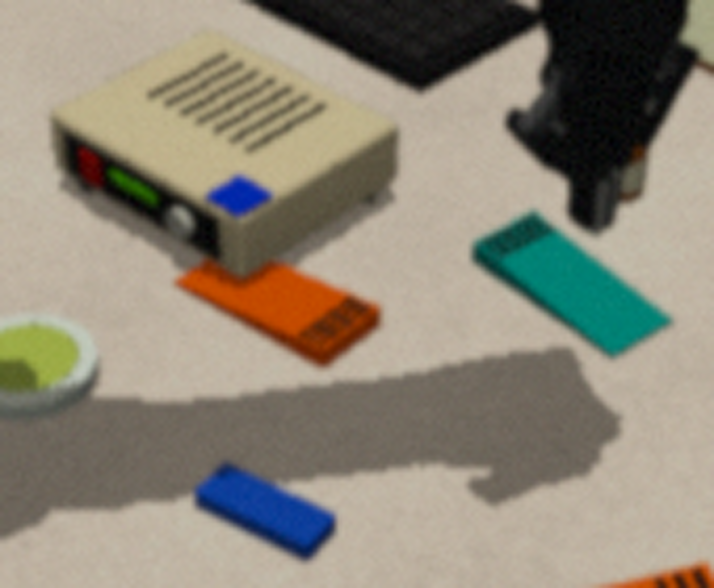

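View pics/t12.png

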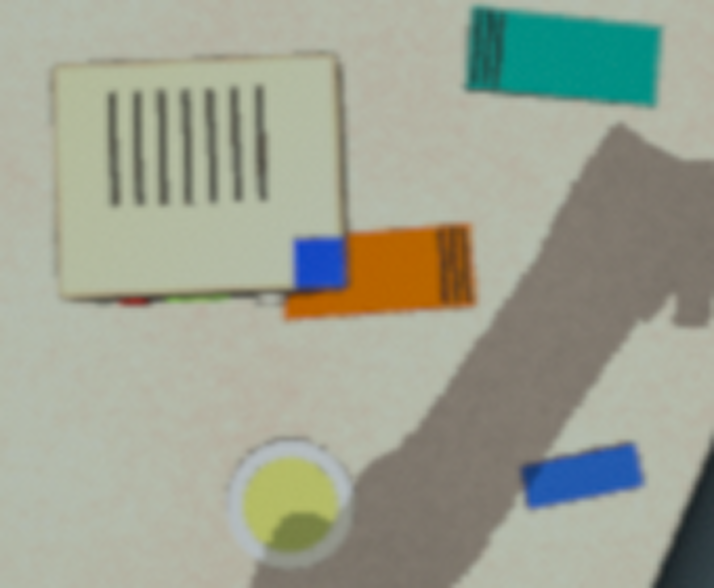

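The wedge's centre line passes within a few mm of the foot. The supply is level and where it was, and the arm is clear, so I hand the job in.

```bash
python3 - <<'E'
from plant import robot
print(robot.job_done(), robot.get_state()['clock'])
E
```

```text
the job is handed in; nothing more can be done
the job is handed in; nothing more can be done
```

The supply no longer rocks, and I handed the job in at about 21 s. No verdict was reported.

- **First press:** the supply rocked freely. The pad went down about 5.6 mm with the force steady at about 5 N.
- **Wedge:** I nudged the small orange wedge straight, then pushed it thin end first under the short foot. I stopped when the push force climbed to about 11 N. That is just over the 10 N at which the corner may jack up, but the supply still looked level.
- **Second press:** at about 16 N, slightly over the 5 to 15 N range, the pad sank only 0.2 mm from where it stood at 5.5 N.

**Last pictures:**
- The wedge's centre line is within a few mm of the foot, with about 34 mm of its thin end past it.
- The supply looks level and has shifted no more than about 2 mm, which is near what the top camera can resolve.
- The things near the wedge are where they were. I did not check every bystander again.
- The arm is well clear.

One check failed: I got no picture during the second press because the gripper hid the pad. That result rests on the force and height readings, backed by the pictures taken afterwards.

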